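Put the lens tray away in the push-to-open drawer

ROBOT

A 7-joint arm with a two-finger parallel gripper is mounted at the origin on the work surface. World frame = base frame: x ahead of the robot, y to its left, z up, the work surface at z = 0. Lengths are in mm, angles in rad, forces in N, time in s.
With the tool pointing down it reaches from about 425 to 1025 mm from the base axis. Payload 9.4 kg.
Tool frame: the origin (TCP) lies at the very end of the fingers, on their centre line; the grasp point (between the pads) lies 19 mm behind it (manip.hold_point_z is the distance from the TCP to the grasp point, in mm); x points along the fingers, y is the direction in which the jaws open and shut, and the axes are right-handed (so a half turn about x gives the same grasp; the last joint's range is limited). The gripper opens to 93 mm and grips with 3 to 60 N. Pads are 15 mm wide; open, the fingers measure 128 mm over their backs; the gripper's body (75 mm by 188 mm) begins 65 mm behind the grasp point.
Start: joints at [-1.4, 0.599, -0.003, 1.599, 0.002, 0.943, -0.08], TCP at [177.827, 702.853, 218.618] pointing down, gripper open.
Joint ranges: [-2.57, 2.57], [-0.35, 1.97], [-1.29, 1.29], [0.11, 2.56], [-1.05, 4.19], [0.11, 1.86], [-2.63, 2.63]. Speed limits (rad/s): [2.22, 2.22, 3.01, 3.01, 3.14, 3.14, 3.14].

INTERFACE

Orientations are given as a rotation vector (axis times angle).
In Python, from cell import get_state, imaging, workorder, manip gives the robot as it stands.
- The arm moves only by the tool play_rows, never from a script. Its argument "commands" is a list of rows, each an object with "offset": the shift along the tool's x, y, z in mm, a list of three; "delta_rot": the turn, a rotation vector about the tool's x, y, z in rad, a list of three. A call has 1 to 10 rows; each row shifts and turns the commanded pose from where the row before left it, along the tool's axes as they then stand; what a row does not reach is not made up. A row lasts 1/8 s, in which the tool goes at most 62.5 mm and 10.7 degrees, less where a joint would pass 70% of its speed; a pose out of reach is approached as far as the arm can. A call is refused whole if a number of a shift passes 62.5 or a number of a turn 0.188, either way. A call with a gripper value outside its range is refused whole. "claw" is the closure, from 0 (fully open) to 1 (shut), set as the call begins (left out, the last holds). The fingers move at their own pace and stop on an object; "squeeze" is the grip in N (left out, the last holds). Time passes only in rows, so rows that do not move let the fingers close. It gives the time, the measured TCP pose, the force and the opening at its end, in the units of the state.
- get_state(): the state, without advancing time (a new reading comes with each control period).
- imaging.capture(name): name is "scene" or "top"; returns (picture, depth): 480x640x3 uint8, red, green, blue; 480x640 float32, mm along the optical axis (not along the pixel's ray), 0 where there is no reading.
- imaging.camera_params(name): a dict with "fx", "fy", "cx", "cy" (pixels), "dist" ([k1, k2, p1, p2, k3] as OpenCV has them; the pictures are not rectified), "rvec" (rotation vector, rad) and "tvec" (3), from world to camera coordinates, as OpenCV has them. Camera axes: x right, y down, z forward; pixel columns grow to the right and rows downward; lengths in mm; the calibration is good to about 2 mm. A picture is of the moment at which its call begins. camera_params takes no time and is no camera call.
- workorder.close_job(): hands the job in, once; it reports no verdict.
Trained networks look in the newest picture that a camera, given by its name, has taken for a name from the list of things; names that differ only in an ending like _2 or _b are one class to them, and where a whole thing is asked for, a point or a joint stands for the part that bears it (a point fixed in the world has none). Each returns a list of dicts, best first, with "confidence" (0 to 1); they miss things now and then, are a little off and sometimes report something else, mostly with a low value. They report only what shows in the picture. A call takes as long as a camera call. They do not tell look-alikes from the thing itself.
- imaging.spot_in(camera, query): "centre" ([x, y, z] in mm, in the coordinates of the camera as it stood for that picture, good to about 4 mm: the middle of the surface that is visible of it).
- imaging.silhouettes(camera, query): "region" (480x640 bool, what is visible of it).
- imaging.tip_of(camera, query): "centre" ([x, y, z] in mm, in the coordinates of the camera as it stood for that picture, good to about 4 mm: a listed point, or the origin of a listed thing).
The state is a dict: "time": time; "joint_pos": joint angles; "joint_vel": joint speeds; "tau": joint torques, N m; "ee_pos": TCP position; "eef_rot": TCP orientation; "ft_force": force on the tool from outside, world axes, zero at the start; "moment": the same for the moment, N m; "width": finger opening in mm.
Only numpy, scipy, OpenCV 4.12 (cv2) and the standard library are available. Lean on these libraries where they do the work, as an engineer would, in place of code of your own. Each camera call takes 0.05 s, during which the arm holds its last target. There are 200 camera calls.

TASK

Press the front of the low drawer unit inward so that its touch latch lets go and the drawer springs out, put the lens tray flat inside the drawer the right way up, then push the front in again until the drawer latches shut and stays shut by itself. Leave the wooden box, the glass vial and the tweezers where they are.

Things in the scene. Friction and masses are not known exactly. Their poses are not given: they have to be found in the camera images.
- unit: Fixed low drawer unit of pale wood, 240 mm deep, 220 mm wide, 72 mm high, with one drawer. Origin: on the counter, at the middle of the bottom edge of the carcass's front face. x points from the front to the back of the unit (away from the robot: the way the drawer is pushed in), y to the left, z up.
- drawer (a joint): How far the drawer stands out, m: 0 latched shut, 0.125 sprung out, -0.010 at the rigid inner stop. Pressing the shut front in to the stop and letting go frees it: it springs out in about 1 s if not blocked. Pushing it in to the stop and letting go latches it at 0. Under 7 mm past shut does not switch the latch, 9 mm does. Spring 4 to 5 N shut, 1.5 N out; moving adds 1 or 2 N; the stop is rigid.
- drawer_front (a point): Middle of the outer face of the drawer's front, a darker wooden panel 216 mm wide, 60 mm high (6 to 66 mm above the counter), 12 mm thick, without a handle; moves with the drawer. Axes as the unit's. When shut, this point lies 24 mm in front of the carcass's face, level with y = 0 of the unit (a 12 mm gap shows behind the panel).
- drawer_floor (a point): Point on the drawer's floor, 16 mm above the counter, 80 mm behind the front's outer face, midway between the side walls; moves with the drawer. Axes as the unit's. Inside width 180 mm; side walls 36 mm high, front panel 50 mm above the floor. Sprung out, the floor is open from above from 68 mm in front of this point to 69 mm behind it, where the carcass begins (top at 72 mm).
- lens_tray: The lens tray: a small loose yellow plastic open tray with two wells, 80 mm long (x), 45 mm wide (y), 18 mm high, walls 3 mm, about 60 g. Origin: centre of its underside; z up when the right way up. Starts on the counter to the left or right of the unit.
- wood_box: Bystander: loose wooden box with a sliding lid, 110 mm (x) by 62 mm (y) by 45 mm high, origin at the centre of its underside. On the counter on the other side from the tray.
- vial: Bystander: loose screw-top glass vial standing upright on the counter, 40 mm across, 85 mm high, origin at the centre of its underside.
- tweezers: Bystander: loose black plastic tweezers lying flat on the counter, about 125 mm long (x), 18 mm wide, 8 mm high, origin at the middle of the underside.
Not all that is in view belongs to the job. Of the things that look like the lens_tray, take the one that is nearest to the robot's base at the start.

How it is judged (in metres and radians):
On the way, in this order (a step that is already met when the one before it is completed fails the run):
1. the drawer has sprung out (value of joint drawer above 0.09 m), for 0.2 s.
2. the tray lies in the drawer, let go (z of lens_tray in the frame of drawer_floor between -0.004 and 0.006 m and x of lens_tray in the frame of drawer_floor between -0.07 and 0.08 m and y of lens_tray in the frame of drawer_floor between -0.09 and 0.09 m and angle between lens_tray's own z axis and vertical below 0.15 rad and contact force between the fingers and lens_tray below 0.1 N), for 0.2 s.
At the end, for the whole second after the job is handed in: The drawer rests latched shut by itself (joint within 4 mm of 0) with the lens tray lying at rest inside it: its centre 10 to 160 mm behind the front's outer face and within 90 mm of the middle, flat on the drawer's floor (underside within 6 mm of it, tilted less than 0.15 rad), right way up (value of joint drawer between -0.004 and 0.004 m and z of lens_tray in the frame of drawer_floor between -0.004 and 0.006 m and x of lens_tray in the frame of drawer_floor between -0.07 and 0.08 m and y of lens_tray in the frame of drawer_floor between -0.09 and 0.09 m and angle between lens_tray's own z axis and vertical below 0.15 rad and linear speed of lens_tray below 0.02 m/s); the robot touches nothing.
It fails at once if the wooden box was moved more than 25 mm (distance of wood_box from where it was at the start of the episode above 0.025 m).
It fails at once if the vial was moved more than 25 mm or tipped (distance of vial from where it was at the start of the episode above 0.025 m or angle between vial's own z axis and vertical above 0.4 rad).
It fails at once if the tweezers were moved more than 25 mm (distance of tweezers from where it was at the start of the episode above 0.025 m).
It also fails if it takes over 70 s, if anything falls off the work surface, if the arm or the gripper's body presses on something with over 40 N, if the wrist force passes 120 N, or if a joint passes its speed limit or range.

## Working session

There is one attempt and no reset: what is moved stays moved. The work goes in short steps, Python scripts to look and compute and a tool call to move; the robot and the scene stay as the last step left them, time stands still between calls to the robot, and variables do not carry over. Pictures are saved under pics/ and viewed, about 8 in all and at most 12, crops included, and the job is handed in when it is done.

Besides the shell and the picture viewer there is one more tool, called after "Emit:" as name(argument=value, ...) on one line, values as JSON. play_rows: Moves the arm, as the interface text tells. Its arguments: {"type":"object","properties":{"commands":{"type":"array","items":{"type":"object","properties":{"offset":{"type":"array","items":{"type":"number"}},"delta_rot":{"type":"array","items":{"type":"number"}}}}},"claw":{"type":"number"},"squeeze":{"type":"number"}},"required":["commands"]}

```bash
ls; mkdir -p pics; cat > h.py <<'E'
import numpy as np, cv2
from cell import get_state, imaging, workorder, manip
def cam2w(n,p):
    c=imaging.camera_params(n); R=cv2.Rodrigues(np.array(c['rvec'],float))[0]
    return (np.atleast_2d(p)-np.array(c['tvec']).ravel())@R
def px2w(n,uv,d):
    c=imaging.camera_params(n); K=np.array([[c['fx'],0,c['cx']],[0,c['fy'],c['cy']],[0,0,1]])
    q=cv2.undistortPoints(np.array(uv,float).reshape(-1,1,2),K,np.array(c['dist'])).reshape(-1,2)
    d=np.array(d,float).reshape(-1,1)
    return cam2w(n,np.hstack([q*d,d]))
def mask2w(n,m,dep):
    v,u=np.nonzero(m&(dep>0)); return px2w(n,np.c_[u,v],dep[v,u])
def w2px(n,P):
    c=imaging.camera_params(n); K=np.array([[c['fx'],0,c['cx']],[0,c['fy'],c['cy']],[0,0,1]])
    return cv2.projectPoints(np.array(P,float).reshape(-1,1,3),np.array(c['rvec'],float),np.array(c['tvec'],float),K,np.array(c['dist']))[0].reshape(-1,2)
E
python3 - <<'E'
from h import *
np.set_printoptions(precision=1,suppress=True)
s=get_state(); print(s)
ims=[]
for n in ['scene','top']:
    p,d=imaging.capture(n); np.savez(f'{n}0.npz',p=p,d=d); cv2.imwrite(f'pics/{n}0.png',p[:,:,::-1])
    for q in ['lens_tray','wood_box','vial','tweezers','drawer_front','unit']:
        for r in imaging.spot_in(n,q): 
            w=cam2w(n,r['centre']); print(n,q,round(r['confidence'],2),w,w2px(n,w))
E
```

```text
pics
{'time': 0.0, 'joint_pos': array([-1.4,  0.6, -0. ,  1.6,  0. ,  0.9, -0.1]), 'joint_vel': array([ 0.,  0.,  0., -0.,  0.,  0.,  0.]), 'tau': array([ -0. , -76.5,   1.5, -25.2,  -0.1,   0. ,   0. ]), 'ee_pos': array([177.7, 702.4, 217.8]), 'eef_rot': array([ 0.2,  1.6, -0.2]), 'ft_force': array([-0.1,  0.2,  0.4]), 'moment': array([-0., -0., -0.]), 'width': 92.77548497209008}
scene lens_tray 0.96 [[646.5 478.6   6.2]] [[504.6 226.6]]
scene lens_tray 0.83 [[518.9 311.    9.2]] [[418.3 201.8]]
scene lens_tray 0.71 [[488.1 469.5  10.1]] [[472.  181.9]]
scene lens_tray 0.52 [[780.6  92.2  75.8]] [[370.3 287.8]]
scene wood_box 0.57 [[ 531.6 -352.1   38.4]] [[137.2 252.7]]
scene vial 0.7 [[731.4 362.4  60.2]] [[481.3 247.5]]
scene tweezers 0.78 [[ 697.6 -411.9    7.7]] [[116.9 328.7]]
scene drawer_front 0.84 [[628.5  62.6  65.4]] [[333.5 238.9]]
scene unit 0.55 [[780.9  91.9  71.7]] [[370.1 289.2]]
top lens_tray 0.94 [[515.  316.8   3.2]] [[213.2 280.7]]
top lens_tray 0.79 [[487.  469.9   5.5]] [[151.1 293.6]]
top lens_tray 0.56 [[644.  478.5   2.4]] [[150.9 231.2]]
top wood_box 0.57 [[ 515.4 -350.5   39.7]] [[494.1 270.1]]
top vial 0.86 [[706.7 365.5  70.7]] [[187.5 197.2]]
top tweezers 0.63 [[ 686.7 -412.6    2.9]] [[506.5 203.5]]
top drawer_front 0.87 [[630.8  73.9  42.4]] [[311.6 227.2]]
top unit 0.63 [[735.2  96.   73.8]] [[300.6 181.1]]
```

View pics/scene0.png

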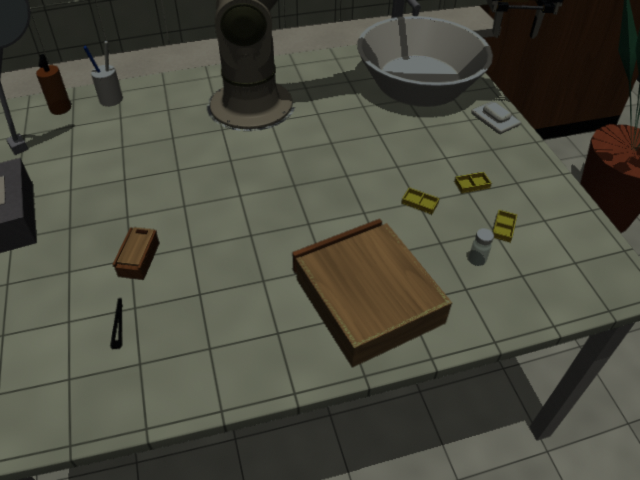

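View pics/top0.png

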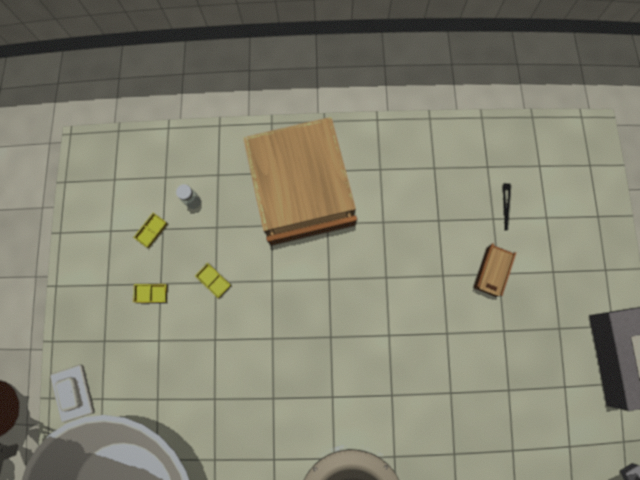

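Scene picture: the unit is at about (370,290). There are three yellow trays at (420,201), (473,182) and (505,226), the vial is at (482,246), the box at (137,252) and the tweezers at (117,325). The base-frame distances of the trays are about 604, 677 and 803 mm. The nearest is scene (420,201), top (213,281), so I choose that one and check it in a crop.

```bash
python3 - <<'E'
from h import *
np.set_printoptions(precision=1,suppress=True)
for n in ['top','scene']:
    z=np.load(f'{n}0.npz'); p,d=z['p'],z['d']
    hsv=cv2.cvtColor(p,cv2.COLOR_RGB2HSV)
    m=cv2.inRange(hsv,(22,150,60),(36,255,255))>0
    k,lab=cv2.connectedComponents(m.astype(np.uint8))
    for i in range(1,k):
        if (lab==i).sum()<60: continue
        W=mask2w(n,lab==i,d)
        v,u=np.nonzero(lab==i)
        r=cv2.minAreaRect(px2w_ if 0 else W[:,:2].astype(np.float32)); print(n,'tray',len(W),r,np.percentile(W[:,2],[5,50,95]),np.hypot(*r[0]))
    V,U=np.mgrid[0:480,0:640]; 
    W=px2w(n,np.c_[U.ravel(),V.ravel()],d.ravel()); 
    def sel(x0,x1,y0,y1,z0,z1): return W[(W[:,0]>x0)&(W[:,0]<x1)&(W[:,1]>y0)&(W[:,1]<y1)&(W[:,2]>z0)&(W[:,2]<z1)&(d.ravel()>0)]
    T=sel(550,1000,-120,260,67,80); T=T[np.abs(T[:,2]-np.median(T[:,2]))<2.5]
    r=cv2.minAreaRect(T[:,:2].astype(np.float32)); print('unit top',len(T),r,np.median(T[:,2]))
    print(cv2.boxPoints(r))
    F=sel(550,700,-120,260,56,68); r=cv2.minAreaRect(F[:,:2].astype(np.float32)); print('front',len(F),r); print(cv2.boxPoints(r))
    V=sel(650,800,320,410,30,100); print('vial',np.median(V,0),V.max(0),V.min(0))
z=np.load('scene0.npz')['p'][150:270,370:530]; a=cv2.resize(z,None,fx=4,fy=4,interpolation=2)
z=np.load('top0.npz')['p'][210:320,120:250]; b=cv2.resize(z,(520,480)[::1],interpolation=2)
a=cv2.resize(a,(640,480)); 
o=np.vstack([cv2.resize(a,(400,300)),cv2.resize(b,(400,300))])
o=np.clip(o.astype(float)*1.6,0,255).astype(np.uint8)
cv2.imwrite('pics/crop1.png',o[:,:,::-1])
E
```

```text
top tray 507 ((644.5662231445312, 476.46478271484375), (48.11422348022461, 74.33926391601562), 53.25168228149414) [ 0.9  4.9 18.4] 801.5511868784856
top tray 524 ((515.3795166015625, 314.95086669921875), (79.47706604003906, 40.52833557128906), 45.97611618041992) [ 0.7  4.8 19.4] 603.9951113767803
top tray 531 ((487.020751953125, 469.006103515625), (81.65003204345703, 42.734886169433594), 89.18504333496094) [ 0.7  4.7 18.7] 676.133077114185
unit top 7276 ((748.25732421875, 99.79925537109375), (263.59075927734375, 221.7730255126953), 12.128070831298828) 72.51481139983295
[[596.1 180.5]
 [642.7 -36.3]
 [900.4  19.1]
 [853.8 235.9]]
front 474 ((665.0269775390625, 82.17131042480469), (101.78705596923828, 218.24766540527344), 11.093695640563965)
[[594.1 179.5]
 [636.1 -34.7]
 [736.  -15.1]
 [694.  199. ]]
vial [711.2 365.9  82.3] [735.6 388.6  91.4] [697.6 351.5  30.1]
scene tray 221 ((489.91253662109375, 468.41949462890625), (81.1015396118164, 49.139503479003906), 87.6856918334961) [ 0.6  5.2 19.7] 677.8134820781559
scene tray 305 ((517.7449340820312, 315.2821044921875), (79.62336730957031, 48.994632720947266), 45.547115325927734) [ 0.8  5.7 20.6] 606.1869531593611
scene tray 334 ((645.732177734375, 476.3275451660156), (43.971256256103516, 84.5688247680664), 53.22417449951172) [ 0.5  5.2 19.9] 802.4076119064806
unit top 9022 ((750.2876586914062, 99.744873046875), (263.8077697753906, 222.96240234375), 11.861252784729004) 72.9822471525947
[[598.3 181.7]
 [644.1 -36.5]
 [902.3  17.8]
 [856.5 236. ]]
front 585 ((646.7447509765625, 77.67536163330078), (63.77039337158203, 217.70989990234375), 11.587194442749023)
[[593.6 177.9]
 [637.4 -35.4]
 [699.8 -22.6]
 [656.1 190.7]]
vial [726.5 364.4  67.7] [740.3 391.5  91.4] [698.6 349.   30.1]
```

View pics/crop1.png

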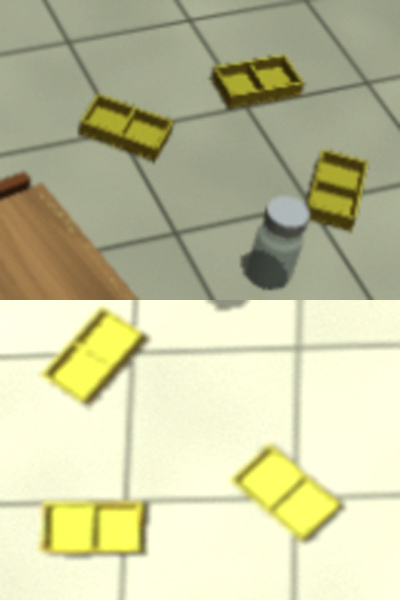

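The crop shows all three trays open side up, and the nearest is at crop (125,125) in the upper half and (288,492) in the lower. Next I'll work out the moves.

```bash
cat >> h.py <<'E'
from scipy.spatial.transform import Rotation as Rn
yaw=np.deg2rad(11.9); u=np.array([np.cos(yaw),np.sin(yaw),0]); v=np.array([-u[1],u[0],0])
front=np.array([620,72.4,36.])
def Rdown(th): # tool x down, z along th
    z=np.array([np.cos(th),np.sin(th),0]); x=np.array([0,0,-1.]); return Rn.from_matrix(np.c_[x,np.cross(z,x),z])
def plan(P,th):
    s=get_state(); R=Rn.from_rotvec(s['eef_rot']); T=Rdown(th)
    print('t',s['time'],'pos',s['ee_pos'],'w',s['width'],'F',s['ft_force'],'J',s['joint_pos'])
    print('rot(tool)',np.round((R.inv()*T).as_rotvec(),3),' offset after rot (tool)',np.round(T.inv().apply(np.array(P)-s['ee_pos']),1),' before rot',np.round(R.inv().apply(np.array(P)-s['ee_pos']),1))
E
python3 - <<'E'
from h import *
np.set_printoptions(precision=2,suppress=True)
R=Rn.from_rotvec(get_state()['eef_rot']).as_matrix(); print(R)
P=front-u*50; P[2]=30; print(P); plan(P,yaw)
E
```

```text
[[ 0.    0.25  0.97]
 [-0.    0.97 -0.25]
 [-1.    0.    0.  ]]
[571.07  62.09  30.  ]
t 0.7 pos [177.82 702.85 218.62] w 92.92608748533196 F [-0.12  0.21  0.37] J [-1.4   0.6  -0.    1.6   0.    0.94 -0.08]
rot(tool) [-0.46  0.    0.  ]  offset after rot (tool) [ 188.6 -708.1  252.7]  before rot [ 188.7 -524.8  538.4]
```

Emit:
play_rows(commands=[{"delta_rot": [-0.153,0,0]},{"delta_rot": [-0.153,0,0]},{"delta_rot": [-0.153,0,0]},{"offset": [0,-50,18]},{"offset": [0,-50,18]},{"offset": [0,-50,18]},{"offset": [0,-50,18]},{"offset": [0,-50,18]},{"offset": [0,-50,18]},{"offset": [0,-50,18]}], claw=1, squeeze=20)

```text
invalid input at $.commands[0]: expected keys offset, delta_rot
```

Emit:
play_rows(commands=[{"offset": [0,-50,18]},{"offset": [0,-50,18]},{"offset": [0,-50,18]},{"offset": [0,-50,18]},{"offset": [0,-50,18]},{"offset": [0,-50,18]},{"offset": [0,-50,18]},{"offset": [0,0,0]}])

```text
invalid input at $.commands[0]: expected keys offset, delta_rot
```

```bash
python3 - <<'E'
from h import *
np.set_printoptions(precision=2,suppress=True)
P=front-u*50; P[2]=30; plan(P,yaw)
E
```

```text
t 0.7 pos [177.82 702.85 218.62] w 92.92608748533196 F [-0.12  0.21  0.37] J [-1.4   0.6  -0.    1.6   0.    0.94 -0.08]
rot(tool) [-0.46  0.    0.  ]  offset after rot (tool) [ 188.6 -708.1  252.7]  before rot [ 188.7 -524.8  538.4]
```

Emit:
play_rows(commands=[{"offset": [0,0,0],"delta_rot": [-0.153,0,0]},{"offset": [0,0,0],"delta_rot": [-0.153,0,0]},{"offset": [0,0,0],"delta_rot": [-0.153,0,0]},{"offset": [0,-50,18],"delta_rot": [0,0,0]},{"offset": [0,-50,18],"delta_rot": [0,0,0]},{"offset": [0,-50,18],"delta_rot": [0,0,0]},{"offset": [0,-50,18],"delta_rot": [0,0,0]},{"offset": [0,-50,18],"delta_rot": [0,0,0]},{"offset": [0,-50,18],"delta_rot": [0,0,0]},{"offset": [0,-50,18],"delta_rot": [0,0,0]}], claw=1, squeeze=20)

```text
time: 1.95
ee_pos: [375.3, 385.6, 218.9]
eef_rot: [-0.165, 1.564, 0.166]
ft_force: [-0.1, 0.0, -0.7]
width: 1.2
```

Emit:
play_rows(commands=[{"offset": [0,-50,18],"delta_rot": [0,0,0]},{"offset": [0,-50,18],"delta_rot": [0,0,0]},{"offset": [0,-50,18],"delta_rot": [0,0,0]},{"offset": [0,-50,18],"delta_rot": [0,0,0]},{"offset": [0,-50,18],"delta_rot": [0,0,0]},{"offset": [0,-50,18],"delta_rot": [0,0,0]},{"offset": [0,-50,18],"delta_rot": [0,0,0]},{"offset": [0,0,0],"delta_rot": [0,0,0]}])

```text
time: 2.95
ee_pos: [572.8, 66.7, 218.7]
eef_rot: [-0.162, 1.564, 0.159]
ft_force: [-0.7, 0.4, -0.3]
width: 0.3
```

```bash
python3 - <<'E'
from h import *
np.set_printoptions(precision=2,suppress=True)
P=front-u*50; P[2]=30; plan(P,yaw)
E
```

```text
t 2.95 pos [572.83  66.71 218.65] w 0.27607464458392367 F [-0.72  0.41 -0.34] J [-0.16  0.42 -0.08  1.94  0.05  0.78  1.51]
rot(tool) [-0.  0.  0.]  offset after rot (tool) [188.7  -4.2  -2.7]  before rot [188.7  -3.8  -2.8]
```

Emit:
play_rows(commands=[{"offset": [47,-2,0],"delta_rot": [0,0,0]},{"offset": [47,-2,0],"delta_rot": [0,0,0]},{"offset": [47,0,0],"delta_rot": [0,0,0]},{"offset": [47,0,0],"delta_rot": [0,0,0]},{"offset": [0,0,10],"delta_rot": [0,0,0]},{"offset": [0,0,10],"delta_rot": [0,0,0]},{"offset": [0,0,10],"delta_rot": [0,0,0]},{"offset": [0,0,0],"delta_rot": [0,0,0]}])

```text
time: 3.95
ee_pos: [603.0, 74.0, 32.3]
eef_rot: [-0.165, 1.561, 0.166]
ft_force: [-1.0, -0.9, -0.5]
width: 0.4
```

Emit:
play_rows(commands=[{"offset": [0,0,3],"delta_rot": [0,0,0]},{"offset": [0,0,3],"delta_rot": [0,0,0]},{"offset": [0,0,2],"delta_rot": [0,0,0]},{"offset": [0,0,0],"delta_rot": [0,0,0]}])

```text
time: 4.45
ee_pos: [608.0, 75.0, 30.5]
eef_rot: [-0.166, 1.566, 0.165]
ft_force: [-3.1, -0.2, 3.7]
width: 0.2
```

Emit:
play_rows(commands=[{"offset": [0,0,2],"delta_rot": [0,0,0]},{"offset": [0,0,2],"delta_rot": [0,0,0]},{"offset": [0,0,0],"delta_rot": [0,0,0]}])

```text
time: 4.82
ee_pos: [612.2, 75.9, 30.5]
eef_rot: [-0.166, 1.566, 0.166]
ft_force: [-5.2, -1.2, 3.5]
width: 0.4
```

Emit:
play_rows(commands=[{"offset": [0,0,3],"delta_rot": [0,0,0]},{"offset": [0,0,0],"delta_rot": [0,0,0]}])

```text
time: 5.08
ee_pos: [615.4, 76.6, 30.5]
eef_rot: [-0.166, 1.565, 0.166]
ft_force: [-5.1, -2.0, 1.8]
width: 0.6
```

Emit:
play_rows(commands=[{"offset": [0,0,2],"delta_rot": [0,0,0]},{"offset": [0,0,0],"delta_rot": [0,0,0]}])

```text
time: 5.32
ee_pos: [617.4, 77.0, 30.5]
eef_rot: [-0.166, 1.565, 0.166]
ft_force: [-5.4, -1.7, 1.7]
width: 0.6
```

Emit:
play_rows(commands=[{"offset": [0,0,2],"delta_rot": [0,0,0]},{"offset": [0,0,0],"delta_rot": [0,0,0]}])

```text
time: 5.58
ee_pos: [617.4, 76.9, 30.5]
eef_rot: [-0.166, 1.569, 0.165]
ft_force: [-10.2, -2.1, 8.4]
width: 0.6
```

The force rose without any advance, so the front is at the stop. I'll back away clear.

Emit:
play_rows(commands=[{"offset": [0,0,1],"delta_rot": [0,0,0]},{"offset": [0,0,-40],"delta_rot": [0,0,0]},{"offset": [-40,0,-50],"delta_rot": [0,0,0]},{"offset": [-60,0,-20],"delta_rot": [0,0,0]},{"offset": [-60,0,0],"delta_rot": [0,0,0]},{"offset": [-20,55,0],"delta_rot": [0,0,0]},{"offset": [0,55,0],"delta_rot": [0,0,0]},{"offset": [0,55,0],"delta_rot": [0,0,0]},{"offset": [0,50,0],"delta_rot": [0,0,0]},{"offset": [0,0,0],"delta_rot": [0,0,0]}], claw=0)

```text
time: 6.82
ee_pos: [469.2, 270.7, 209.4]
eef_rot: [-0.168, 1.561, 0.174]
ft_force: [-0.3, 0.1, -0.6]
width: 91.9
```

```bash
python3 - <<'E'
from h import *
np.set_printoptions(precision=2,suppress=True)
p,d=imaging.capture('top'); cv2.imwrite('pics/top1.png',p[:,:,::-1])
V,U=np.mgrid[0:480,0:640]; W=px2w('top',np.c_[U.ravel(),V.ravel()],d.ravel())
q=(W-(front))@np.c_[u,v,[0,0,1]]
m=(abs(q[:,1])<60)&(abs(q[:,0]+60)<100)&(W[:,2]>45)&(d.ravel()>0)&(W[:,2]<85); print('front x min',np.percentile(q[m,0],[1,5,20]))
hsv=cv2.cvtColor(p,cv2.COLOR_RGB2HSV)
m=cv2.inRange(hsv,(22,150,60),(36,255,255))>0
k,lab=cv2.connectedComponents(m.astype(np.uint8))
for i in range(1,k):
    if (lab==i).sum()>60:
        W=mask2w('top',lab==i,d); print(len(W),cv2.minAreaRect(W[:,:2].astype(np.float32)))
P=[516,315,120]
for a in (-44.5,45.5,135.5): plan(P,np.deg2rad(a))
E
```

```text
front x min [-127.4  -127.01 -123.14]
t 6.875 pos [469.68 267.83 209.19] w 92.76818884386995 F [-0.24 -0.83 -0.17] J [-0.54  0.39 -0.11  2.03  0.06  0.72  1.09]
rot(tool) [ 0.99  0.   -0.  ]  offset after rot (tool) [89.2 66.1 -0. ]  before rot [89.4 36.1 55.1]
t 6.875 pos [469.68 267.83 209.19] w 92.76818884386995 F [-0.24 -0.83 -0.17] J [-0.54  0.39 -0.11  2.03  0.06  0.72  1.09]
rot(tool) [-0.58  0.   -0.  ]  offset after rot (tool) [89.2  0.  66.1]  before rot [89.4 36.1 55.1]
t 6.875 pos [469.68 267.83 209.19] w 92.76818884386995 F [-0.24 -0.83 -0.17] J [-0.54  0.39 -0.11  2.03  0.06  0.72  1.09]
rot(tool) [-2.15  0.    0.  ]  offset after rot (tool) [ 89.2 -66.1   0. ]  before rot [89.4 36.1 55.1]
```

View pics/top1.png

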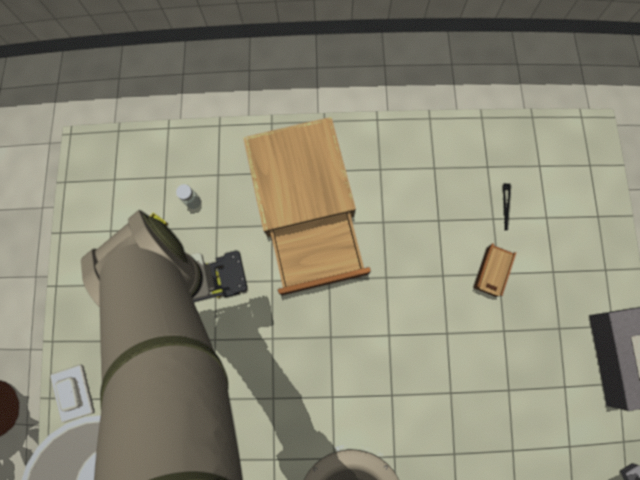

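The top picture shows the drawer out with its front at about (325,281), and measures about 125 mm of travel. The arm hides the trays. Next is the target at world (516,315), long axis about 45.7°.

Emit:
play_rows(commands=[{"offset": [0,0,0],"delta_rot": [-0.145,0,0]},{"offset": [0,0,0],"delta_rot": [-0.145,0,0]},{"offset": [0,0,0],"delta_rot": [-0.145,0,0]},{"offset": [0,0,0],"delta_rot": [-0.145,0,0]},{"offset": [0,0,33],"delta_rot": [0,0,0]},{"offset": [0,0,33],"delta_rot": [0,0,0]},{"offset": [45,0,0],"delta_rot": [0,0,0]},{"offset": [45,0,0],"delta_rot": [0,0,0]},{"offset": [50,0,0],"delta_rot": [0,0,0]},{"offset": [0,0,0],"delta_rot": [0,0,0]}])

```text
time: 8.12
ee_pos: [515.1, 309.8, 66.2]
eef_rot: [-0.619, 1.486, 0.616]
ft_force: [-0.1, -1.3, 0.9]
width: 92.9
```

```bash
python3 - <<'E'
from h import *
np.set_printoptions(precision=2,suppress=True)
p,d=imaging.capture('scene'); c=p[140:260,350:510]
cv2.imwrite('pics/crop2.png',np.clip(cv2.resize(c,(640,480),interpolation=2)*1.5,0,255).astype(np.uint8)[:,:,::-1])
plan([516,315,3],np.deg2rad(45.7))
E
```

```text
t 8.175 pos [516.1  310.93  68.43] w 92.7087617125387 F [1.26 0.54 0.53] J [-0.5   0.66 -0.2   1.99  0.24  0.52  1.49]
rot(tool) [-0.01 -0.   -0.  ]  offset after rot (tool) [65.4  2.9  2.8]  before rot [65.4  2.9  3. ]
```

View pics/crop2.png

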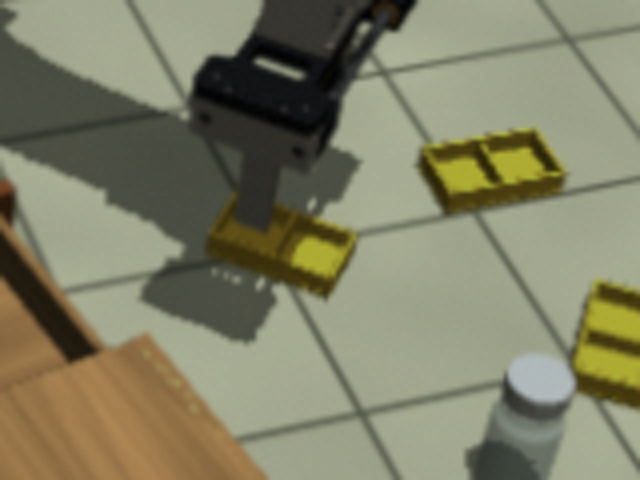

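The crop shows the gripper over the chosen tray at crop (282,245), with the jaws across its width. I'll go down and grip.

Emit:
play_rows(commands=[{"offset": [20,3,3],"delta_rot": [0,0,0]},{"offset": [20,0,0],"delta_rot": [0,0,0]},{"offset": [15,0,0],"delta_rot": [0,0,0]},{"offset": [8,0,0],"delta_rot": [0,0,0]},{"offset": [0,0,0],"delta_rot": [0,0,0]},{"offset": [0,0,0],"delta_rot": [0,0,0]}])

```text
time: 8.93
ee_pos: [516.1, 316.7, 6.5]
eef_rot: [-0.618, 1.48, 0.618]
ft_force: [0.0, -0.7, 0.2]
width: 93.0
```

Emit:
play_rows(commands=[{"offset": [0,0,0],"delta_rot": [0,0,0]},{"offset": [0,0,0],"delta_rot": [0,0,0]},{"offset": [0,0,0],"delta_rot": [0,0,0]},{"offset": [0,0,0],"delta_rot": [0,0,0]},{"offset": [0,0,0],"delta_rot": [0,0,0]},{"offset": [0,0,0],"delta_rot": [0,0,0]}], claw=1, squeeze=12)

```text
time: 9.68
ee_pos: [515.8, 316.5, 6.0]
eef_rot: [-0.619, 1.481, 0.618]
ft_force: [0.0, 0.2, -0.3]
width: 45.1
```

Emit:
play_rows(commands=[{"offset": [-30,0,0],"delta_rot": [0,0,0]},{"offset": [-40,0,0],"delta_rot": [0,0,0]},{"offset": [-40,0,0],"delta_rot": [0,0,0]},{"offset": [-40,0,0],"delta_rot": [0,0,0]},{"offset": [0,0,0],"delta_rot": [0.146,0,0]},{"offset": [0,0,0],"delta_rot": [0.146,0,0]},{"offset": [0,0,0],"delta_rot": [0.146,0,0]},{"offset": [0,0,0],"delta_rot": [0.146,0,0]},{"offset": [0,0,0],"delta_rot": [0,0,0]},{"offset": [0,0,0],"delta_rot": [0,0,0]}])

```text
time: 10.92
ee_pos: [515.7, 316.5, 155.9]
eef_rot: [-0.165, 1.565, 0.165]
ft_force: [0.2, -0.3, -0.8]
width: 44.9
```

```bash
python3 - <<'E'
from h import *
np.set_printoptions(precision=2,suppress=True)
P=front-45*u; P[2]=25; print(P); plan(P,yaw)
E
```

```text
[575.97  63.12  25.  ]
t 10.925 pos [515.72 316.51 155.91] w 44.91311642525469 F [ 0.23 -0.32 -0.8 ] J [-0.59  0.53 -0.08  1.94  0.06  0.68  1.07]
rot(tool) [ 0. -0.  0.]  offset after rot (tool) [ 130.9 -260.4    6.7]  before rot [ 130.9 -260.4    6. ]
```

Emit:
play_rows(commands=[{"offset": [0,-50,2],"delta_rot": [0,0,0]},{"offset": [0,-50,2],"delta_rot": [0,0,0]},{"offset": [0,-50,2],"delta_rot": [0,0,0]},{"offset": [0,-50,0],"delta_rot": [0,0,0]},{"offset": [0,-40,0],"delta_rot": [0,0,0]},{"offset": [0,-20,0],"delta_rot": [0,0,0]},{"offset": [20,0,0],"delta_rot": [0,0,0]},{"offset": [30,0,0],"delta_rot": [0,0,0]},{"offset": [0,0,0],"delta_rot": [0,0,0]},{"offset": [0,0,0],"delta_rot": [0,0,0]}])

```text
time: 12.18
ee_pos: [575.5, 64.1, 106.6]
eef_rot: [-0.164, 1.564, 0.164]
ft_force: [0.2, -0.1, -0.3]
width: 45.0
```

```bash
python3 - <<'E'
from h import *
np.set_printoptions(precision=2,suppress=True)
p,d=imaging.capture('scene'); c=p[150:330,260:500]
cv2.imwrite('pics/crop3.png',np.clip(cv2.resize(c,(640,480),interpolation=2)*1.5,0,255).astype(np.uint8)[:,:,::-1])
P=front-45*u; P[2]=23; plan(P,yaw)
V,U=np.mgrid[0:480,0:640]; W=px2w('scene',np.c_[U.ravel(),V.ravel()],d.ravel())
q=(W-front)@np.c_[u,v,[0,0,1]]
m=(abs(q[:,0]+30)<70)&(abs(q[:,1])<140)&(W[:,2]>46)&(W[:,2]<55)
print('walls y',np.percentile(q[m,1],[2,20,50,80,98]))
E
```

```text
t 12.225 pos [575.77  63.91 106.92] w 45.02959970987996 F [ 0.5   0.2  -0.38] J [-0.15  0.57 -0.09  2.03  0.09  0.54  1.48]
rot(tool) [ 0.  0. -0.]  offset after rot (tool) [83.9 -0.8  0. ]  before rot [83.9 -0.8 -0.1]
walls y [-107.82  -93.52  -88.55   91.19   96.03]
```

View pics/crop3.png

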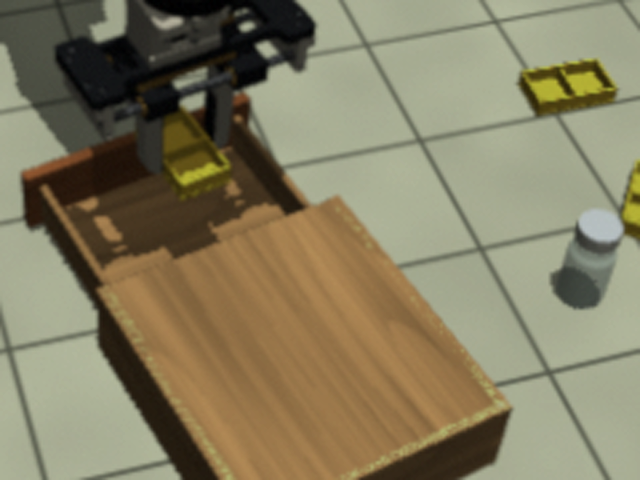

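The crop shows the tray held level between the drawer's side walls at crop (195,155). I'll lower it.

Emit:
play_rows(commands=[{"offset": [30,0,0],"delta_rot": [0,0,0]},{"offset": [30,0,0],"delta_rot": [0,0,0]},{"offset": [15,0,0],"delta_rot": [0,0,0]},{"offset": [6,0,0],"delta_rot": [0,0,0]},{"offset": [3,0,0],"delta_rot": [0,0,0]},{"offset": [0,0,0],"delta_rot": [0,0,0]},{"offset": [0,0,0],"delta_rot": [0,0,0]}])

```text
time: 13.1
ee_pos: [575.6, 63.3, 22.6]
eef_rot: [-0.163, 1.564, 0.163]
ft_force: [0.7, -0.0, -0.0]
width: 45.3
```

Emit:
play_rows(commands=[{"offset": [0,0,0],"delta_rot": [0,0,0]},{"offset": [0,0,0],"delta_rot": [0,0,0]},{"offset": [0,0,0],"delta_rot": [0,0,0]},{"offset": [0,0,0],"delta_rot": [0,0,0]},{"offset": [-30,0,0],"delta_rot": [0,0,0]},{"offset": [-50,0,0],"delta_rot": [0,0,0]},{"offset": [-50,0,0],"delta_rot": [0,0,0]},{"offset": [0,0,0],"delta_rot": [0,0,0]}], claw=0.2)

```text
time: 14.1
ee_pos: [577.2, 63.5, 155.6]
eef_rot: [-0.162, 1.558, 0.163]
ft_force: [0.4, 0.7, -0.1]
width: 74.3
```

```bash
python3 - <<'E'
from h import *
np.set_printoptions(precision=2,suppress=True)
p,d=imaging.capture('scene'); c=p[150:330,260:500]
cv2.imwrite('pics/crop4.png',np.clip(cv2.resize(c,(640,480),interpolation=2)*1.5,0,255).astype(np.uint8)[:,:,::-1])
hsv=cv2.cvtColor(p,cv2.COLOR_RGB2HSV); m=cv2.inRange(hsv,(22,130,40),(36,255,255))>0
V,U=np.mgrid[0:480,0:640]; W=px2w('scene',np.c_[U.ravel(),V.ravel()],d.ravel())
q=(W-(front-45*u))@np.c_[u,v,[0,0,1]]; q[:,2]=W[:,2]
k=m.ravel()&(abs(q[:,0])<90)&(abs(q[:,1])<90)&(W[:,2]<66)
print('tray in drawer',k.sum(),np.percentile(q[k],[2,50,98],axis=0))
P=front-180*u; P[2]=30; plan(P,yaw)
E
```

```text
tray in drawer 556 [[-40.63 -20.87  16.98]
 [ -0.72   3.76  23.71]
 [ 37.43  24.59  37.62]]
t 14.15 pos [576.07  63.31 153.57] w 74.43573667910759 F [ 0.28 -0.39 -0.5 ] J [-0.14  0.51 -0.1   2.    0.08  0.64  1.49]
rot(tool) [-0.  0.  0.]  offset after rot (tool) [ 123.6   -0.2 -135.1]  before rot [ 123.1   -0.2 -135.6]
```

View pics/crop4.png

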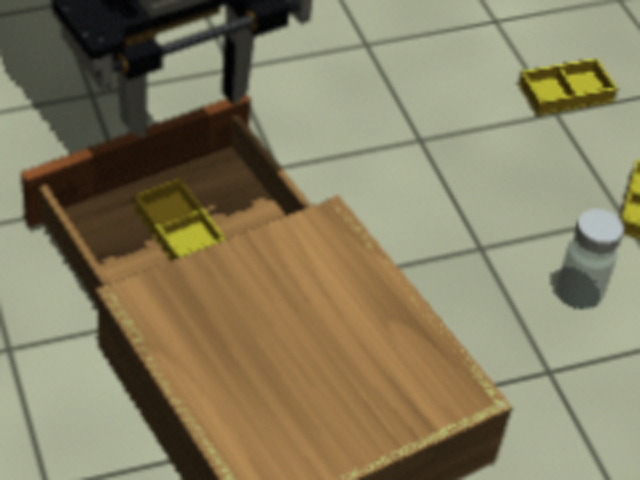

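The crop shows the tray lying flat and right way up on the drawer floor at crop (180,218), and the fingers are clear. Now I'll move in front and push it shut.

Emit:
play_rows(commands=[{"offset": [0,0,-40],"delta_rot": [0,0,0]},{"offset": [0,0,-40],"delta_rot": [0,0,0]},{"offset": [0,0,-35],"delta_rot": [0,0,0]},{"offset": [0,0,0],"delta_rot": [0,0,0]},{"offset": [40,0,0],"delta_rot": [0,0,0]},{"offset": [40,0,0],"delta_rot": [0,0,0]},{"offset": [43,0,0],"delta_rot": [0,0,0]},{"offset": [0,0,0],"delta_rot": [0,0,0]},{"offset": [0,0,0],"delta_rot": [0,0,0]}], claw=1)

```text
time: 15.28
ee_pos: [462.9, 39.7, 29.3]
eef_rot: [-0.163, 1.565, 0.163]
ft_force: [1.4, -0.3, 0.5]
width: 0.3
```

Emit:
play_rows(commands=[{"offset": [0,0,5],"delta_rot": [0,0,0]},{"offset": [0,0,5],"delta_rot": [0,0,0]},{"offset": [0,0,5],"delta_rot": [0,0,0]},{"offset": [0,0,5],"delta_rot": [0,0,0]},{"offset": [0,0,5],"delta_rot": [0,0,0]},{"offset": [0,0,5],"delta_rot": [0,0,0]},{"offset": [0,0,8],"delta_rot": [0,0,0]},{"offset": [0,0,10],"delta_rot": [0,0,0]},{"offset": [0,0,10],"delta_rot": [0,0,0]},{"offset": [0,0,10],"delta_rot": [0,0,0]}])

```text
time: 16.52
ee_pos: [529.7, 53.7, 28.9]
eef_rot: [-0.163, 1.565, 0.163]
ft_force: [-4.3, -0.9, 0.3]
width: 1.0
```

Emit:
play_rows(commands=[{"offset": [0,0,10],"delta_rot": [0,0,0]},{"offset": [0,0,10],"delta_rot": [0,0,0]},{"offset": [0,0,10],"delta_rot": [0,0,0]},{"offset": [0,0,10],"delta_rot": [0,0,0]},{"offset": [0,0,10],"delta_rot": [0,0,0]},{"offset": [0,0,8],"delta_rot": [0,0,0]},{"offset": [0,0,5],"delta_rot": [0,0,0]},{"offset": [0,0,0],"delta_rot": [0,0,0]}])

```text
time: 17.52
ee_pos: [591.5, 66.7, 28.9]
eef_rot: [-0.163, 1.564, 0.163]
ft_force: [-4.3, -0.4, -0.5]
width: 0.5
```

```bash
python3 - <<'E'
from h import *
np.set_printoptions(precision=2,suppress=True)
plan([617.4,76.9,30],yaw)
E
```

```text
t 17.525 pos [591.46  66.71  28.91] w 0.5496603633842854 F [-4.29 -0.36 -0.5 ] J [-0.16  0.71 -0.08  2.03  0.13  0.41  1.45]
rot(tool) [-0.  0. -0.]  offset after rot (tool) [-1.1  4.6 27.5]  before rot [-1.1  4.6 27.5]
```

Emit:
play_rows(commands=[{"offset": [0,0,6],"delta_rot": [0,0,0]},{"offset": [0,0,6],"delta_rot": [0,0,0]},{"offset": [0,0,5],"delta_rot": [0,0,0]},{"offset": [0,0,4],"delta_rot": [0,0,0]},{"offset": [0,0,3],"delta_rot": [0,0,0]},{"offset": [0,0,2],"delta_rot": [0,0,0]},{"offset": [0,0,0],"delta_rot": [0,0,0]}])

```text
time: 18.4
ee_pos: [616.0, 71.9, 28.9]
eef_rot: [-0.163, 1.565, 0.163]
ft_force: [-4.1, -0.2, -1.4]
width: 0.3
```

Emit:
play_rows(commands=[{"offset": [0,0,2],"delta_rot": [0,0,0]},{"offset": [0,0,0],"delta_rot": [0,0,0]}])

```text
time: 18.65
ee_pos: [618.0, 72.3, 28.9]
eef_rot: [-0.163, 1.565, 0.163]
ft_force: [-5.4, -0.2, -0.6]
width: 0.7
```

Emit:
play_rows(commands=[{"offset": [0,0,2],"delta_rot": [0,0,0]},{"offset": [0,0,0],"delta_rot": [0,0,0]}])

```text
time: 18.9
ee_pos: [618.4, 72.4, 28.9]
eef_rot: [-0.163, 1.568, 0.162]
ft_force: [-8.9, -0.4, 4.8]
width: 0.9
```

It is at the same stop position as in the first press. Backing off.

Emit:
play_rows(commands=[{"offset": [0,0,1],"delta_rot": [0,0,0]},{"offset": [0,0,-10],"delta_rot": [0,0,0]},{"offset": [0,0,-30],"delta_rot": [0,0,0]},{"offset": [0,0,-40],"delta_rot": [0,0,0]},{"offset": [0,0,-40],"delta_rot": [0,0,0]},{"offset": [-50,0,-20],"delta_rot": [0,0,0]},{"offset": [-50,0,0],"delta_rot": [0,0,0]},{"offset": [-50,0,0],"delta_rot": [0,0,0]},{"offset": [0,0,0],"delta_rot": [0,0,0]},{"offset": [0,0,0],"delta_rot": [0,0,0]}])

```text
time: 20.15
ee_pos: [485.0, 44.2, 179.2]
eef_rot: [-0.162, 1.562, 0.163]
ft_force: [0.2, 0.6, -0.5]
width: 0.6
```

Emit:
play_rows(commands=[{"offset": [0,50,0],"delta_rot": [0,0,0]},{"offset": [0,50,0],"delta_rot": [0,0,0]},{"offset": [0,50,0],"delta_rot": [0,0,0]},{"offset": [0,50,0],"delta_rot": [0,0,0]},{"offset": [0,0,0],"delta_rot": [0,0,0]},{"offset": [0,0,0],"delta_rot": [0,0,0]},{"offset": [0,0,0],"delta_rot": [0,0,0]}])

```text
time: 21.02
ee_pos: [443.3, 238.4, 178.4]
eef_rot: [-0.162, 1.566, 0.16]
ft_force: [0.8, 0.2, -0.2]
width: 0.2
```

```bash
python3 - <<'E'
from h import *
np.set_printoptions(precision=2,suppress=True)
for n in ['top','scene']:
    p,d=imaging.capture(n); 
    V,U=np.mgrid[0:480,0:640]; W=px2w(n,np.c_[U.ravel(),V.ravel()],d.ravel())
    q=(W-front)@np.c_[u,v,[0,0,1]]
    m=(abs(q[:,1])<95)&(abs(q[:,0]+60)<100)&(W[:,2]>45)&(W[:,2]<80)&(d.ravel()>0); a=np.percentile(q[m,0],[1,5])
    d0=np.load(n+'0.npz')['d']; W=px2w(n,np.c_[U.ravel(),V.ravel()],d0.ravel())
    q=(W-front)@np.c_[u,v,[0,0,1]]
    m=(abs(q[:,1])<95)&(abs(q[:,0]+60)<100)&(W[:,2]>45)&(W[:,2]<80)&(d0.ravel()>0); print(n,'front now',a,'start',np.percentile(q[m,0],[1,5]))
    if n=='scene': cv2.imwrite('pics/scene2.png',p[:,:,::-1])
    for k in ['wood_box','vial','tweezers']:
        for r in imaging.spot_in(n,k)[:1]: print(k,cam2w(n,r['centre']))
print(get_state()['ee_pos'],get_state()['ft_force'],get_state()['time'])
E
```

```text
top front now [-3.57 -3.05] start [-3.48 -2.98]
wood_box [[ 511.75 -349.88   39.48]]
vial [[708.14 363.31  71.98]]
tweezers [[ 686.22 -412.83    5.03]]
scene front now [-1.78  0.09] start [-2.12  0.54]
wood_box [[ 533.07 -351.18   42.43]]
vial [[725.67 363.08  56.6 ]]
tweezers [[ 697.41 -412.72    8.02]]
[443.19 239.6  179.07] [-0.37 -0.22  0.79] 21.425
```

View pics/scene2.png

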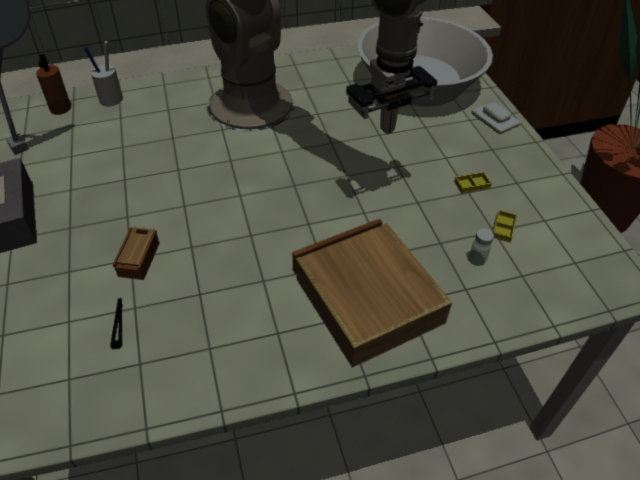

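The drawer is shut at its starting position: the front edge at (337,239) matches the start to under 1 mm. The bystanders haven't moved and the arm is clear, so I'll hand the job in.

```bash
python3 -c "
from h import *
print(workorder.close_job())"
```

```text
the job is handed in; nothing more can be done
None
```

The job is done and handed in at about 21 s on the robot's clock, with the lens tray inside the drawer and the drawer latched shut.

- **Opening:** I pressed the front in to its stop and backed off. The drawer sprang out, measured at about 125 mm.
- **Tray:** I took the yellow tray nearest the base, at about (516, 315) mm, gripped it across its width and set it down in the drawer. Before shutting, the depth image showed it lying flat and right way up on the drawer floor, within a few mm of the middle.
- **Closing:** I pushed the front in to the same stop position as the first press and let go. About 2 s later the front stood within 0.5 mm of where it started, in both cameras.
- **Bystanders:** The box and tweezers read within about 4 mm of their start positions. The vial read within about 7 mm, mostly in the detector's height reading, and it still stands upright.
- **Not checked:** The tray can't be seen once the drawer is shut, so its final resting place is taken from the last view before closing. None of the checks failed or disagreed.

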